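Tidy the toy vehicles back to their places on the entry shelf

TASK

Put the toy vehicles back where they belong: the limousine inside the clear display case, lengthways and in the middle of its floor; the tanker truck inside the painted bay beside the pumps of the filling station, in line with it; and the jeep in the middle of the roofless garage, in line with the doorway (each may face either way). When the jeep is in, put the roof squarely on the garage, its ridge running from front to back. Set everything down upright, do not drop it, and leave the little bottle and the tin where they are.

Things in the scene. Friction and masses are not known exactly. Their poses are not given: they have to be found in the camera images.
- limo_center (a point): Silver die-cast stretch limousine standing on its wheels: 160 long, 46 wide, 36 high, 0.26 kg, the longest and lowest vehicle, with a long dark window band. Point: its centre, 18 above the ground under its wheels. Its point has the vehicle's axes: x along its length towards the nose, z up. Grip it across the 46 mm wide body, whose flat flanks are 7 to 21 above the ground; wheels do not roll.
- jeep_center (a point): Green plastic jeep standing on its wheels: 95 long, 50 wide over the wheels, 52 high, 0.09 kg, short, tall and boxy with a spare wheel on its tail. Point: its centre, 26 above the ground under its wheels. Its point has the vehicle's axes: x along its length towards the nose, z up. Grip it across the body, 46 wide between the front and rear wheels, 11 to 52 above the ground; wheels do not roll.
- tanker_center (a point): Yellow plastic tanker truck standing on its wheels: 150 long, 46 wide, 56 high, 0.11 kg, a cab in front of a lying cylindrical tank of 46 diameter. Point: its centre, 28 above the ground under its wheels (the tank's axis is 32 above the ground). Its point has the vehicle's axes: x along its length towards the nose, z up. Grip it across the tank; wheels do not roll.
- roof_center (a point): Wooden pitched garage roof lying underside down, loose: 156 along the ridge, 140 across, flat underside (a 150 x 132 board), ridge 33 above the underside, 0.13 kg. In its middle a wooden ventilator block stands on the ridge to lift it by: 44 along the ridge, 24 across, its flat sides 32 to 55 above the underside. Point: the centre of that block, 43 above the roof's flat underside. x runs along the ridge, z up.
- case_floor (a point): Clear acrylic display case on a white plinth, fixed: 200 long, 122 wide, 70 high outside, open at the top; its acrylic door is hinged on the rear top edge and swung right back, so that it leans from there down to the shelf behind. Walls 4 thick; inner floor 192 x 114. Point: the middle of the inner floor, 10 above the shelf (the wall tops are 60 above the floor). y runs along the length, x to the rear (door side), z up.
- garage_floor (a point): Wooden toy garage with its roof off, fixed: 140 from front to back, 124 wide, walls 8 thick, wall tops level at 70 above the shelf; a doorway in the front wall under a 10 high lintel; inner floor 124 from front to back and 108 wide. Point: the middle of the floor, 6 above the shelf (the wall tops are 64 above the floor). x runs from the doorway to the rear, y across, z up. The roof rests with its flat underside on the wall tops, centred over this point.
- station_bay (a point): Toy filling station, fixed: a grey forecourt plate 200 long, 124 wide, 6 thick, with a white painted rectangle 178 x 74 (the bay) and, along one long side, a kerb with two white pumps and a sign, up to 70 above the shelf, nearest face 58 from the bay's middle line (the kerb, 12 above the shelf, 56). Point: the middle of the painted bay on the forecourt surface, 6 above the shelf. y runs along the bay, x to the pumps, z up.
- sanitizer_center (a point): Little upright bottle, 32 diameter, 70 high, loose, standing between two of the places, not to be moved. Point: its centre, 35 above the shelf.
- tin_center (a point): Little round metal tin, 32 diameter, 34 high, loose, standing between two of the places, not to be moved. Point: its centre, 17 above the shelf.
Not all that is in view belongs to the job. Of the things like the part that bears limo_center, leave any that is blue or green; of the rest the larger one is meant.

How it is judged:
By the outcome, as a careful person would: the job done as asked, in the order asked, and still so for the second after the job is handed in, with the robot touching nothing.
It also fails if it takes over 131 s, if anything falls off the work surface, if the arm or the gripper's body presses on something with over 40 N, if the wrist force passes 120 N, or if a joint passes its speed limit or range.

ROBOT

A 6-joint arm with a two-finger parallel gripper is mounted at the origin on the work surface. World frame = base frame: x ahead of the robot, y to its left, z up, the work surface at z = 0. Lengths are in mm, angles in rad, forces in N, time in s.
With the tool pointing down it reaches from about 325 to 775 mm from the base axis. Payload 5.5 kg.
Tool frame: the origin (TCP) lies midway between the tips of the shut fingers; the grasp point (between the pads) lies 19 mm behind it; z points along the fingers, y is the line along which they close (so a half turn about z gives the same grasp; the last joint's range is limited). The gripper opens to 88 mm and grips with 3 to 60 N. Pads are 20 mm wide; open, the fingers measure 115 mm over their backs; the gripper's body (75 mm by 178 mm) begins 61 mm behind the grasp point.
Start: joints at [1.053, 0.091, 1.231, -0, 1.82, -0.057], TCP at [266.805, 537.43, 222.631] pointing down, gripper open.
Joint ranges: [-2.87, 2.87], [-0.86, 2.18], [0.17, 2.46], [-1.51, 4.65], [0.06, 2.69], [-2.65, 2.65]. Speed limits (rad/s): [2.57, 2.57, 3.01, 3.14, 3.14, 3.14].

INTERFACE

Orientations are given as [roll, pitch, yaw] about the fixed x, y, z axes, in that order (R = Rz(yaw) Ry(pitch) Rx(roll)).
In Python, from plant import manip gives the robot as it stands.
- The arm moves only by the tool apply_moves, never from a script. Its arguments are lists of equal length, an entry for each row: "travel": the shift along the world's x, y, z in cm, a list of three; "roll": the turn about the world's z in degrees. In form: {"travel": [[x, y, z], ...], "roll": [roll, ...]}. A call has 1 to 12 rows; each row shifts and turns the commanded pose from where the row before left it; what a row does not reach is not made up. A row lasts 1/12 s, in which the tool goes at most 41.7 mm and 7.16 degrees, less where a joint would pass 70% of its speed; a pose out of reach is approached as far as the arm can. A call with a gripper value outside its range is refused whole. "jaw" is the opening, from -1 (shut) to 1 (fully open), set as the call begins (left out, the last holds). The fingers move at their own pace and stop on an object; the grip force is fixed at half the most. Time passes only in rows, so rows that do not move let the fingers close. It gives the time, the measured TCP pose, the force, the opening and the grip force at its end, in the units of the state.
- manip.sense(): the state, without advancing time (a new reading comes with each control period).
- manip.grab_frame(name): name is "side" or "top"; returns a dict with "pixels" (400x640x3 uint8, red, green, blue), "depth" (400x640 float32, mm along the optical axis (not along the pixel's ray), 0 where there is no reading), "mtx" (3x3 intrinsics, pixels), "distortion" ([k1, k2, p1, p2, k3] as OpenCV has them; the pictures are not rectified), "position" and "rotation" of the camera in the world. Camera axes: x right, y down, z forward; pixel columns grow to the right and rows downward; lengths in mm; the calibration is good to about 2 mm. A picture is of the moment at which its call begins.
- manip.close_job(): hands the job in; it is judged then, once.
The state is a dict: "t": time; "joint_positions": joint angles; "qvel": joint speeds; "joint_torque": joint torques, N m; "position": TCP position; "eef_rot": TCP orientation; "ft_force": force on the tool from outside, world axes, zero at the start; "ft_torque": the same for the moment, N m; "opening": opening from 0.0 (shut) to 1.0 (fully open); "finger_force": force on a finger pad.
Only numpy, scipy, OpenCV 4.12 (cv2) and the standard library are available. Lean on these libraries where they do the work, as an engineer would, in place of code of your own. Each camera call takes 0.05 s, during which the arm holds its last target. There are 200 camera calls.

## Working session

There is one attempt and no reset: what is moved stays moved. The work goes in short steps, Python scripts to look and compute and a tool call to move; the robot and the scene stay as the last step left them, time stands still between calls to the robot, and variables do not carry over. Pictures are saved under pics/ and viewed, at most 14 in all, crops included, and the job is handed in when it is done.

Besides the shell and the picture viewer there is one more tool, called after "Call:" as a command line: name --pt "numbers of a row" for each row, then --argument value for the rest. apply_moves: Moves the arm, as the interface text tells. Its arguments: {"type":"object","properties":{"travel":{"type":"array","items":{"type":"array","items":{"type":"number"}}},"roll":{"type":"array","items":{"type":"number"}},"jaw":{"type":"number"}},"required":["travel","roll"]}

```bash
mkdir -p pics; cat > h.py <<'E'
import numpy as np, cv2, pickle
from plant import manip
def grab(n,save=None):
    f=manip.grab_frame(n)
    if save: cv2.imwrite('pics/'+save,cv2.cvtColor(f['pixels'],cv2.COLOR_RGB2BGR))
    pickle.dump(f,open(n+'.pkl','wb'))
    return f
def load(n): return pickle.load(open(n+'.pkl','rb'))
def ray(f,uv):
    uv=np.array(uv,float).reshape(-1,1,2)
    p=cv2.undistortPoints(uv,np.array(f['mtx']),np.array(f['distortion'])).reshape(-1,2)
    d=np.c_[p,np.ones(len(p))]
    return d@np.array(f['rotation']).T
def plane(f,uv,z):
    d=ray(f,uv);o=np.array(f['position']);return o+d*((z-o[2])/d[:,2])[:,None]
def cloud(f):
    D=f['depth'];h,w=D.shape
    g=np.stack(np.meshgrid(np.arange(w),np.arange(h)),-1).reshape(-1,2)
    P=np.array(f['position'])+ray(f,g)*D.reshape(-1,1)
    P[D.reshape(-1)==0]=np.nan
    return P.reshape(h,w,3)
E
python3 - <<'E'
from h import *
for n in ('top','side'):
    f=grab(n,n+'0.png');print(n,f['position'],np.round(f['rotation'],3).tolist(),np.round(f['mtx'],1).tolist(),f['distortion'])
print(manip.sense())
E
```

```text
top [ 362.4880819     8.78741206 1246.12905856] [-3.05, -0.016, -1.582] [[416.2, 0.0, 319.1], [0.0, 416.2, 196.5], [0.0, 0.0, 1.0]] [0.00249849 0.         0.         0.         0.        ]
side [ 387.23893284 1133.33515712  804.48910944] [-2.142, -0.008, -3.062] [[461.2, 0.0, 319.3], [0.0, 461.2, 211.4], [0.0, 0.0, 1.0]] [0.01260867 0.         0.         0.         0.        ]
{'t': 0.1, 'joint_positions': array([ 1.05330593e+00,  9.17792612e-02,  1.23178222e+00, -9.03544482e-06,
        1.81982378e+00, -5.67091205e-02]), 'qvel': array([ 0.00023227, -0.00216941, -0.00235802, -0.00124997, -0.00099057,
        0.00155177]), 'joint_torque': array([ 2.78508945e-03, -4.47857022e+01, -4.07569027e+01,  6.99342904e-02,
        2.84374331e-02, -8.50337256e-05]), 'position': array([266.65854932, 537.17356   , 221.6130878 ]), 'eef_rot': array([-3.13980243e+00, -9.28561046e-05,  2.68080908e+00]), 'ft_force': array([0.75497732, 0.29727704, 0.01035479]), 'ft_torque': array([ 0.00542335, -0.0122455 , -0.0017669 ]), 'finger_force': 0.0, 'opening': 0.9997741620924229}
```

View pics/top0.png

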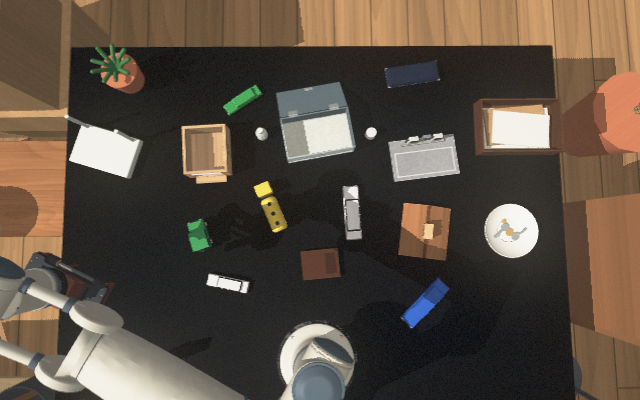

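View pics/side0.png

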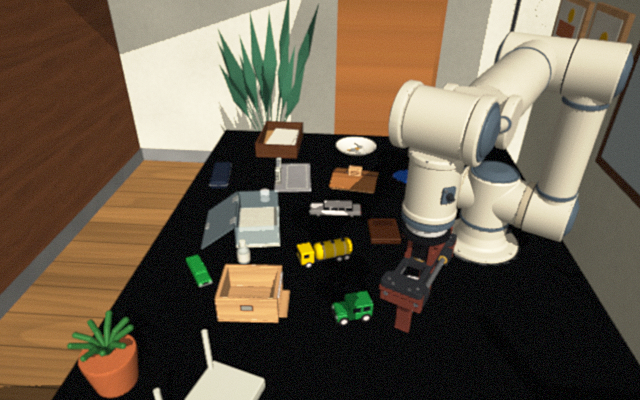

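The top picture shows the garage at (206,151), case at (316,123), station at (424,158), jeep at (198,235), tanker at (270,207), silver limo at (352,212) and roof at (425,231). The smaller white limo at (228,283) is a decoy, along with the blue and green ones. The bottle and tin are at (261,133) and (371,132). The side view agrees.

```bash
sed -i "s/^def ray/from scipy.spatial.transform import Rotation as Ro\ndef ray/; s/np.array(f\['rotation'\]).T/Ro.from_euler('xyz',f['rotation']).as_matrix().T/" h.py
cat >> h.py <<'E'
def rect(P,m):
    c,s,a=cv2.minAreaRect(P[m][:,:2].astype(np.float32));
    if s[0]<s[1]: s=s[::-1];a+=90
    return np.round(c,1),np.round(s,1),round((a+90)%180-90,1)
E
python3 - <<'E'
from h import *
f=load('top');P=cloud(f);print('table z',np.nanmedian(P[60:90,160:220,2]),np.nanmedian(P[280:340,480:560,2]))
im=f['pixels']
B=dict(garage=(170,115,245,190),case=(270,75,365,170),station=(380,128,468,188),jeep=(180,210,218,258),tanker=(245,175,298,240),limo=(335,175,370,248),roof=(390,195,460,268),san=(250,118,272,145),tin=(361,122,380,143),small=(200,265,255,298))
for n,(a,b,c,d) in B.items():
    Q=P[b:d,a:c].reshape(-1,3);z=Q[:,2];
    m=z>(10 if n not in('station',) else 3)
    print(n,rect(Q,m),'zmax',np.nanpercentile(z,[90,99,99.9]).round(1),m.sum())
v=[]
for k,b in B.items():
    v.append(cv2.resize(cv2.cvtColor(im[b[1]:b[3],b[0]:b[2]],cv2.COLOR_RGB2BGR),None,fx=3,fy=3))
c=im[70:270,170:470];cv2.imwrite('pics/crop.png',cv2.cvtColor(cv2.resize(c,None,fx=2.66,fy=2.66,interpolation=cv2.INTER_CUBIC),cv2.COLOR_RGB2BGR))
E
```

```text
table z -1.1935220368200135 -0.7231309488212219
garage (array([607. , 314.5]), array([151. , 125.6]), 3.6) zmax [63.5 71.7 74.1] 1203
case (array([ 7.033e+02, -5.000e-01]), array([221.7, 200.2]), 10.1) zmax [56.8 71.9 74.5] 3274
station (array([ 593.4, -331.3]), array([267.7, 181.8]), 89.5) zmax [ 8.4 58.6 70.2] 2368
jeep (array([365.4, 337.2]), array([93.2, 50.5]), 18.3) zmax [50.5 54.8 56.5] 588
tanker (array([446.6, 129.3]), array([149.2,  45.5]), 22.6) zmax [50.7 56.4 59.3] 787
limo (array([ 428.9, -109. ]), array([161.1,  46.5]), 2.8) zmax [34.4 38.9 41. ] 838
roof (array([ 370.5, -323.5]), array([156.2, 141.3]), -7.8) zmax [28.  54.7 57.5] 2380
san (array([664.4, 157.4]), array([31.4, 30.1]), 66.0) zmax [45.8 71.2 73.1] 119
tin (array([ 665.5, -168.8]), array([28.6, 28. ]), -26.8) zmax [32.9 36.9 38.8] 89
small (array([226.3, 256.3]), array([120.8,  34.3]), 77.7) zmax [24.3 29.1 30.8] 491
```

View pics/crop.png

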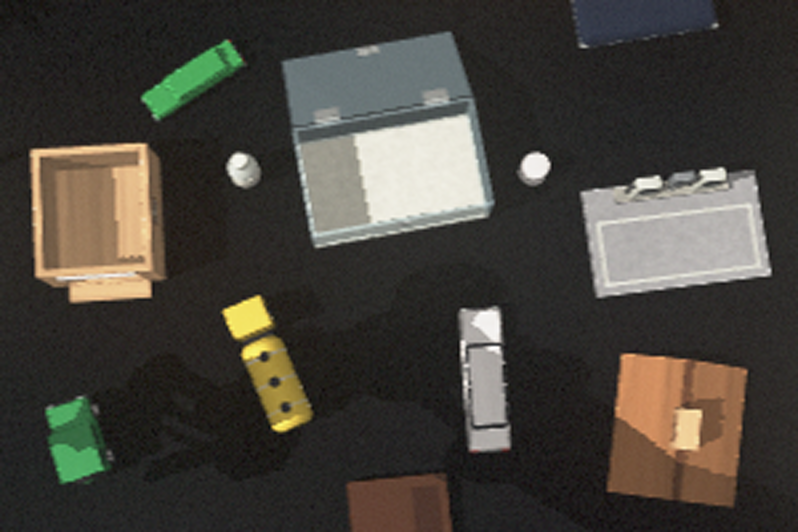

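The crop confirms the layout. The garage is open with a ramp at its front, the case door leans back to the rear, and the bay is clear. The wooden block sits on the roof at crop pixel (688,428). Next I refine the targets.

```bash
cat > ref.py <<'E'
from h import *
def quad(f,m,z,off=(0,0)):
    cs,_=cv2.findContours(m.astype(np.uint8),cv2.RETR_EXTERNAL,cv2.CHAIN_APPROX_NONE)
    c=max(cs,key=cv2.contourArea).reshape(-1,2)+np.array(off)
    p=plane(f,c,z);return rect(p,np.ones(len(p),bool))
E
python3 - <<'E'
from ref import *
f=load('top');P=cloud(f);im=f['pixels'];hsv=cv2.cvtColor(im,cv2.COLOR_RGB2HSV)
def sub(b): a,bb,c,d=b;return P[bb:d,a:c].reshape(-1,3)
Q=sub((170,115,245,190));print('garage top',rect(Q,Q[:,2]>64), 'floor z',np.nanmedian(P[140:160,195:215,2]))
g=P[115:190,170:245];m=(g[...,2]<30)|np.isnan(g[...,2]);
# inner floor
m=(np.abs(g[...,2]-6)<5);n,l,st,_=cv2.connectedComponentsWithStats(m.astype(np.uint8),connectivity=4)
Q=sub((270,75,365,170));
for lo,hi in((66,80),(62,78)):
  print('case top',rect(Q,(Q[:,2]>lo)&(Q[:,2]<hi)))
m=np.zeros(im.shape[:2],bool);m[105:165,275:360]=True
fl=m&(np.abs(P[...,2]-10)<5)
fl=cv2.morphologyEx(fl.astype(np.uint8),cv2.MORPH_OPEN,np.ones((5,5)));print('case floor',quad(f,fl,10),np.nanmedian(P[fl>0][:,2]))
# station lines
m=np.zeros(im.shape[:2],bool);m[140:182,385:465]=True
st=m&(np.abs(P[...,2]-6)<5);print('plate',quad(f,st,6),rect(P[m],np.abs(P[m][:,2]-6)<4.))
v=im.min(2).astype(int);L=m&(v>v[m&st].mean()+22)&(np.abs(P[...,2]-6)<6)
n,l,s,c=cv2.connectedComponentsWithStats(L.astype(np.uint8),connectivity=8)
for i in range(1,n):
  if s[i,4]>25: print('line',s[i],quad(f,l==i,6))
Q=sub((390,195,460,268));print('roof block',rect(Q,(Q[:,2]>46)),'ridge angle from edges',rect(Q,Q[:,2]>3))
r=(Q[:,2]>26)&(Q[:,2]<38);print('ridge',rect(Q,r))
# vehicles
for nme,b,z in(('jeep',(180,210,218,258),30),('tanker',(245,175,298,240),32),('limo',(335,175,370,248),12)):
  Q=sub(b)
  print(nme,[ (t,rect(Q,Q[:,2]>t)) for t in(6,15,25,45) if (Q[:,2]>t).sum()>50])
  print(' orange/nose zprofile')
E
```

```text
garage top (array([610.5, 314.9]), array([144. , 125.2]), 3.6) floor z 5.28003205974494
case top (array([664. ,  -7.6]), array([200. , 138.3]), -80.1)
case top (array([664.9,  -7.4]), array([200.2, 142.9]), -80.0)
case floor (array([664.6, -14.5]), array([172.4, 102.8]), -80.3) 9.144429821467156
plate (array([ 583.4, -332.2]), array([227.2, 125.7]), 89.6) (array([ 583.8, -333.9]), array([243.4, 126.4]), 89.6)
line [394 146  63  32 270] (array([ 579.5, -332.2]), array([181.9,  75.8]), -83.3)
roof block (array([ 370.2, -323.8]), array([43.7, 24.6]), -8.2) ridge angle from edges (array([ 371.4, -327. ]), array([214.6, 208.7]), -0.7)
ridge (array([ 369.9, -325.1]), array([154.9,  66.7]), -9.0)
jeep [(6, (array([361.6, 335.7]), array([114.9,  50.5]), 18.8)), (15, (array([365.4, 337.3]), array([93.1, 50.5]), 18.1)), (25, (array([364.7, 337.4]), array([91.7, 48.4]), 17.5)), (45, (array([352.7, 333.7]), array([53.8, 48.3]), 17.9))]
 orange/nose zprofile
tanker [(6, (array([440.7, 115.9]), array([167.2, 113.5]), 3.2)), (15, (array([446.5, 129.4]), array([149.2,  45.5]), 22.7)), (25, (array([446. , 129.1]), array([148. ,  45.5]), 22.7)), (45, (array([446. , 129.6]), array([147.6,  44.4]), 22.6))]
 orange/nose zprofile
limo [(6, (array([ 420.4, -108.3]), array([178.1,  52.6]), -0.6)), (15, (array([ 428.7, -108.9]), array([159.8,  46. ]), 3.1)), (25, (array([ 427.8, -108.8]), array([150.8,  42.9]), 3.1))]
 orange/nose zprofile
```

```bash
python3 - <<'E'
from ref import *
A=cloud(load('top')).reshape(-1,3);S=cloud(load('side')).reshape(-1,3)
def prof(c,a,zl,zh,r):
    a=np.radians(a)
    for n,Q in(('top',A),('side',S)):
        d=Q[:,:2]-c;u=d@[np.cos(a),np.sin(a)];v=d@[-np.sin(a),np.cos(a)]
        m=(Q[:,2]>zl)&(Q[:,2]<zh)&(abs(u)<r[0])&(abs(v)<r[1])
        if m.sum()>10: print(n,m.sum(),'u',np.percentile(u[m],[.5,2,50,98,99.5]).round(1),'v',np.percentile(v[m],[.5,2,50,98,99.5]).round(1),rect(Q,m))
for nm,*a in(('garage',(610.5,314.9),3.6,66,76,(80,75)),('case',(656,-9),10,64,75,(75,115)),('station',(579.5,-332.2),6.7,3,10,(75,110)),('roof',(370.3,-323.7),-8,46,60,(40,40)),('roofedge',(370.3,-323.7),-8,8,40,(90,85)),
 ('jeep',(365.4,337.3),18,15,60,(70,40)),('tanker',(446.5,129.4),22.6,15,60,(90,40)),('limo',(428.7,-109),3,15,60,(100,40))):
    print(nm);prof(*a)
E
```

```text
garage
top 493 u [-70.9 -68.8   1.3  70.7  71.6] v [-62.  -61.7   2.   61.7  62.4] (array([610.5, 314.9]), array([144. , 125.2]), 3.6)
side 680 u [-71.1 -69.8  -0.7  70.3  71.3] v [-61.9 -60.5  14.4  64.1  65.5] (array([610.7, 316.1]), array([143.4, 128.8]), 2.7)
case
top 580 u [-61.1 -60.5  59.3  74.   74.5] v [-99.8 -98.8  -2.7  99.3  99.9] (array([662.4,  -7.9]), array([200.2, 136.8]), -80.0)
side 473 u [-60.3 -59.4  35.8  73.7  74.6] v [-102.   -99.7   29.5  103.1  105.5] (array([662.8,  -6.6]), array([209.9, 135.3]), -80.3)
station
top 1904 u [-68.1 -51.3   6.8  68.5  73.4] v [-1.01e+02 -9.78e+01 -1.00e-01  9.66e+01  9.91e+01] (array([ 579.5, -331.6]), array([218.9, 149. ]), -83.4)
side 796 u [-72.6 -67.2   2.2  63.7  71.3] v [-100.6  -96.4   14.1  101.7  104. ] (array([ 579.3, -333.6]), array([216.2, 149.3]), -83.7)
roof
top 138 u [-21.7 -20.9   0.3  21.4  21.7] v [-12.3 -11.9   1.1  12.   12.1] (array([ 370.2, -323.8]), array([43.7, 24.6]), -8.2)
side 71 u [-21.9 -21.4  -1.1  20.2  21.9] v [-15.4 -14.2   7.1  16.9  17.5] (array([ 371. , -322.6]), array([45.7, 31.8]), -11.3)
ro
[... 362 characters left out ...]
5.4, 337.3]), array([93.1, 50.5]), 18.1)
side 916 u [-39.6 -38.4   2.6  45.8  47.4] v [-22.2 -20.7  15.2  26.4  27.5] (array([366.7, 339.4]), array([92.5, 53.3]), 18.5)
tanker
top 780 u [-74.3 -72.   -2.5  69.7  72.8] v [-22.7 -22.   -1.1  21.2  22.1] (array([446.5, 129.4]), array([149.2,  45.5]), 22.7)
side 984 u [-71.4 -68.    7.5  73.6  74.2] v [-19.4 -15.8  16.6  25.2  26.5] (array([445.4, 134.1]), array([149.8,  48.2]), 21.3)
limo
top 822 u [-78.5 -75.9  -1.4  76.   79.1] v [-22.6 -21.2   1.   22.1  22.7] (array([ 428.7, -108.9]), array([159.8,  46. ]), 3.1)
side 560 u [-78.4 -75.1  -2.2  76.3  79.5] v [-19.6 -17.4  14.7  25.7  27.6] (array([ 428.8, -105.5]), array([159.7,  51.8]), 2.6)
```

Call:
apply_moves --pt "1 -2 0" --pt "1 -2 0" --pt "1 -2 0" --pt "1 -2 0" --pt "1 -2 0" --pt "1 -2 0" --pt "1 -2 0" --pt "1 -2 0" --pt "1 -2 0" --pt "0.8 -1 0" --pt "0 -1 0" --pt "0 0 0" --roll '[4,4,4,4,4,4,4,4,4,4,4.4,0]' --jaw 1

```text
t: 1.1
position: [365.2, 335.9, 222.4]
eef_rot: [-3.141, -0.0, -2.827]
ft_force: [-0.3, 1.1, 1.0]
opening: 0.999
finger_force: 0.0
```

Call:
apply_moves --pt "0 0.1 -2" --pt "0 0 -3" --pt "0 0 -3" --pt "0 0 -3" --pt "0 0 -3" --pt "0 0 -2.5" --pt "0 0 -2" --pt "0 0 -1.5" --pt "0 0 -0.9" --pt "0 0 0" --roll '[0,0,0,0,0,0,0,0,0,0]'

```text
t: 1.93
position: [363.3, 337.9, 11.1]
eef_rot: [-3.14, -0.004, -2.829]
ft_force: [-0.2, 1.0, 0.7]
opening: 0.998
finger_force: 0.0
```

Call:
apply_moves --pt "0 0 0" --pt "0 0 0" --pt "0 0 0" --pt "0 0 0" --pt "0 0 0" --pt "0 0 0" --pt "0 0 0" --pt "0 0 0" --roll '[0,0,0,0,0,0,0,0]' --jaw -1

```text
t: 2.6
position: [365.0, 338.6, 14.0]
eef_rot: [3.141, 0.001, -2.828]
ft_force: [-0.6, 1.4, 1.3]
opening: 0.529
finger_force: 30.0
```

Call:
apply_moves --pt "0 0 0.5" --pt "0 0 1" --pt "0 0 2" --pt "0 0 3" --pt "0 0 3" --pt "0 0 1.5" --pt "0 0 0.5" --pt "0 0 0" --roll '[0,0,0,0,0,0,0,0]'

```text
t: 3.27
position: [365.5, 339.0, 130.8]
eef_rot: [3.14, 0.003, -2.827]
ft_force: [0.1, -0.1, -0.3]
opening: 0.537
finger_force: 30.0
```

Call:
apply_moves --pt "1 -0.2 0" --pt "2 -0.2 0" --pt "3 -0.3 0" --pt "3 -0.3 0" --pt "3 -0.3 0" --pt "3 -0.3 0" --pt "3 -0.3 0" --pt "3 -0.3 0" --pt "2 -0.2 0" --pt "1 0 0" --pt "0.5 0 0" --pt "0 0 0" --roll '[-1,-1.4,-2,-2,-2,-2,-2,-2,0,0,0,0]'

```text
t: 4.27
position: [610.2, 313.4, 125.6]
eef_rot: [-3.14, -0.004, -3.08]
ft_force: [0.1, 0.4, 0.1]
opening: 0.531
finger_force: 30.0
```

Call:
apply_moves --pt "0 0 0" --pt "0 0 0" --roll '[0,0]'

```text
t: 4.43
position: [609.0, 314.5, 128.0]
eef_rot: [-3.141, -0.001, -3.078]
ft_force: [0.2, 1.1, -1.2]
opening: 0.532
finger_force: 30.0
```

Call:
apply_moves --pt "0.1 0 -1" --pt "0 0 -2" --pt "0 0 -2" --pt "0 0 -2" --pt "0 0 -1.5" --pt "0 0 -0.8" --pt "0 0 -0.5" --pt "0 0 -0.3" --pt "0 0 -0.2" --pt "0 0 0" --pt "0 0 0" --roll '[0,0,0,0,0,0,0,0,0,0,0]'

```text
t: 5.35
position: [611.3, 314.7, 26.7]
eef_rot: [3.141, 0.002, -3.079]
ft_force: [0.2, -0.1, -0.2]
opening: 0.531
finger_force: 30.0
```

Call:
apply_moves --pt "0 0 -0.1" --pt "0 0 -0.1" --pt "0 0 0" --pt "0 0 0" --roll '[0,0,0,0]'

```text
t: 5.68
position: [610.8, 314.4, 23.7]
eef_rot: [3.142, 0.0, -3.079]
ft_force: [0.2, -0.4, 0.1]
opening: 0.529
finger_force: 30.0
```

Call:
apply_moves --pt "0 0 -0.1" --pt "0 0 -0.1" --pt "0 0 -0.1" --pt "0 0 0" --pt "0 0 0" --roll '[0,0,0,0,0]'

```text
t: 6.1
position: [610.7, 314.4, 20.4]
eef_rot: [-3.141, -0.0, -3.079]
ft_force: [-0.5, -0.7, -0.6]
opening: 0.529
finger_force: 30.0
```

Call:
apply_moves --pt "0 0 -0.1" --pt "0 0 0" --pt "0 0 0" --roll '[0,0,0]'

```text
t: 6.35
position: [610.9, 314.5, 20.1]
eef_rot: [3.141, 0.0, -3.079]
ft_force: [-0.9, 0.2, 1.2]
opening: 0.535
finger_force: 30.0
```

Call:
apply_moves --pt "0 0 0" --pt "0 0 0" --pt "0 0 0" --pt "0 0 0" --roll '[0,0,0,0]' --jaw 0.4

```text
t: 6.68
position: [610.8, 314.4, 19.5]
eef_rot: [-3.142, -0.0, -3.079]
ft_force: [0.2, 0.5, -0.6]
opening: 0.696
finger_force: 0.0
```

Call:
apply_moves --pt "0 0 0.5" --pt "0 0 1.5" --pt "0 0 3" --pt "0 0 3" --pt "0 0 3" --pt "0 0 3" --pt "0 0 1" --pt "0 0 0" --roll '[0,0,0,0,0,0,0,0]'

```text
t: 7.35
position: [612.3, 315.1, 175.4]
eef_rot: [3.139, 0.008, -3.079]
ft_force: [1.5, -0.0, 0.3]
opening: 0.702
finger_force: 0.0
```

Call:
apply_moves --pt "-0.6 -0.6 0" --pt "-1.6 -1.8 0" --pt "-2 -2.5 0" --pt "-2 -2.5 0" --pt "-2 -2.5 0" --pt "-2 -2.5 0" --pt "-2 -2.5 0" --pt "-2 -2 0" --pt "-1.3 -1 0" --pt "-0.9 -0.6 0" --pt "0 0 0" --pt "0 0 0" --roll '[2,2,2,2,2,2,2,2,2,1,0,0]' --jaw 1

```text
t: 8.35
position: [446.4, 129.3, 168.2]
eef_rot: [3.141, -0.001, -2.748]
ft_force: [0.2, -0.8, -0.4]
opening: 1.0
finger_force: 0.0
```

Call:
apply_moves --pt "0 0 -1.5" --pt "0 0 -3" --pt "0 0 -3" --pt "0 0 -3" --pt "0 0 -2.3" --pt "0 0 -1.5" --pt "0 0 -0.8" --pt "0 0 -0.4" --pt "0 0 0" --pt "0 0 0" --roll '[0,0,0,0,0,0,0,0,0,0]'

```text
t: 9.18
position: [447.4, 129.7, 15.3]
eef_rot: [-3.141, 0.001, -2.747]
ft_force: [0.7, 0.7, -0.5]
opening: 0.995
finger_force: 0.0
```

Call:
apply_moves --pt "0 0 0" --pt "0 0 0" --pt "0 0 0" --pt "0 0 0" --pt "0 0 0" --pt "0 0 0" --pt "0 0 0" --pt "0 0 0" --roll '[0,0,0,0,0,0,0,0]' --jaw -1

```text
t: 9.85
position: [446.8, 129.5, 14.7]
eef_rot: [3.141, 0.0, -2.747]
ft_force: [0.5, -0.1, 1.0]
opening: 0.519
finger_force: 30.0
```

Call:
apply_moves --pt "0 0 0.5" --pt "0 0 1" --pt "0 0 2" --pt "0 0 3" --pt "0 0 3" --pt "0 0 2.5" --pt "0 0 1" --pt "0 0 0" --pt "0 0 0" --roll '[0,0,0,0,0,0,0,0,0]'

```text
t: 10.6
position: [446.8, 129.4, 144.4]
eef_rot: [-3.142, 0.0, -2.747]
ft_force: [0.2, -0.4, -1.7]
opening: 0.52
finger_force: 30.0
```

Call:
apply_moves --pt "0.7 -1 0" --pt "0.7 -2 0" --pt "0.7 -2.3 0" --pt "0.7 -2.3 0" --pt "0.7 -2.3 0" --pt "0.7 -2.3 0" --pt "0.7 -2.3 0" --pt "0.7 -2.3 0" --pt "0.7 -2.3 0" --pt "0.7 -2.3 0" --pt "0.7 -2.3 0" --pt "0.7 -2.3 0" --roll '[-3,-4,-5.3,-5.3,-5.3,-5.3,-5.3,-5.3,-5.3,-5.3,-5.3,-5.3]'

```text
t: 11.6
position: [529.8, -131.5, 141.5]
eef_rot: [-3.14, -0.004, 2.484]
ft_force: [-0.1, 0.7, -0.4]
opening: 0.523
finger_force: 30.0
```

Call:
apply_moves --pt "0.6 -2.3 0" --pt "0.6 -2.3 0" --pt "0.6 -2.3 0" --pt "0.6 -2.3 0" --pt "0.6 -2.3 0" --pt "0.6 -2.3 0" --pt "0.6 -2.3 0" --pt "0.4 -2 0" --pt "0.3 -1.2 0" --pt "0 -0.9 0" --pt "0 0 0" --pt "0 0 0" --roll '[-5.5,-5.5,-5.5,-5.5,-5.5,-5.5,-5.5,-4,-2,-1.4,0,0]'

```text
t: 12.6
position: [579.2, -332.1, 142.7]
eef_rot: [-3.139, -0.002, 1.688]
ft_force: [0.1, 0.4, -0.5]
opening: 0.519
finger_force: 30.0
```

Call:
apply_moves --pt "0 0 -1" --pt "0 0 -2" --pt "0 0 -2" --pt "0 0 -2" --pt "0 0 -2" --pt "0 0 -1" --pt "0 0 0" --pt "0 0 0" --roll '[0,0,0,0,0,0,0,0]'

```text
t: 13.27
position: [579.6, -331.8, 44.3]
eef_rot: [-3.141, -0.001, 1.689]
ft_force: [0.3, -0.2, -0.3]
opening: 0.52
finger_force: 30.0
```

Call:
apply_moves --pt "0 0 -0.7" --pt "0 0 -0.6" --pt "0 0 -0.4" --pt "0 0 -0.2" --pt "0 0 -0.1" --pt "0 0 -0.1" --pt "0 0 0" --pt "0 0 0" --roll '[0,0,0,0,0,0,0,0]'

```text
t: 13.93
position: [579.9, -332.7, 23.8]
eef_rot: [3.141, 0.0, 1.688]
ft_force: [1.0, 0.0, -1.5]
opening: 0.521
finger_force: 30.0
```

Call:
apply_moves --pt "0 0 -0.1" --pt "0 0 -0.1" --pt "0 0 -0.1" --pt "0 0 0" --pt "0 0 0" --roll '[0,0,0,0,0]'

```text
t: 14.35
position: [579.9, -332.6, 20.8]
eef_rot: [3.141, 0.0, 1.688]
ft_force: [-0.4, -0.2, -0.7]
opening: 0.524
finger_force: 30.0
```

Touch down and release part-open, then rise.

Call:
apply_moves --pt "0 0 -0.05" --pt "0 0 -0.05" --pt "0 0 0" --pt "0 0 0" --roll '[0,0,0,0]'

```text
t: 14.68
position: [579.9, -332.7, 20.8]
eef_rot: [3.141, 0.001, 1.688]
ft_force: [-1.9, 1.0, 5.4]
opening: 0.523
finger_force: 30.0
```

Call:
apply_moves --pt "0 0 0" --pt "0 0 0" --pt "0 0 0" --pt "0 0 0" --roll '[0,0,0,0]' --jaw 0.4

```text
t: 15.02
position: [579.7, -332.5, 19.2]
eef_rot: [-3.141, -0.0, 1.688]
ft_force: [0.1, -0.8, 0.3]
opening: 0.697
finger_force: 0.0
```

Call:
apply_moves --pt "0 0 0.5" --pt "0 0 1.5" --pt "0 0 3" --pt "0 0 3" --pt "0 0 3" --pt "0 0 2" --pt "0 0 1" --pt "0 0 0" --roll '[0,0,0,0,0,0,0,0]'

```text
t: 15.68
position: [580.8, -333.2, 163.4]
eef_rot: [3.137, 0.004, 1.688]
ft_force: [-0.5, -0.2, -0.0]
opening: 0.701
finger_force: 0.0
```

Call:
apply_moves --pt "-0.5 1 0" --pt "-1.2 2 0" --pt "-1.5 2 0" --pt "-1.5 2 0" --pt "-1.5 2 0" --pt "-1.5 2 0" --pt "-1.5 2 0" --pt "-1.5 2 0" --pt "-1.5 2 0" --pt "-1.3 2 0" --pt "-1.3 2 0" --pt "-0.3 1.4 0" --roll '[4,6,7,7,7,7,7,7,7,7,7,7]' --jaw 1

```text
t: 16.68
position: [426.8, -107.1, 157.5]
eef_rot: [3.141, -0.003, 3.09]
ft_force: [-0.1, -0.6, 0.3]
opening: 1.0
finger_force: 0.0
```

Call:
apply_moves --pt "0 0 -0.5" --pt "0 0 -1" --pt "0 0 -2" --pt "0 0 -2" --pt "0 0 -1" --pt "0 0 0" --pt "0 0 0" --roll '[4,2.3,0,0,0,0,0]'

```text
t: 17.27
position: [428.1, -108.4, 93.5]
eef_rot: [3.141, -0.002, -3.089]
ft_force: [0.8, -0.1, -1.2]
opening: 0.999
finger_force: 0.0
```

Call:
apply_moves --pt "0 0 -1" --pt "0 0 -2" --pt "0 0 -2" --pt "0 0 -1.5" --pt "0 0 -1" --pt "0 0 -0.5" --pt "0 0 -0.4" --pt "0 0 -0.3" --pt "0 0 -0.1" --pt "0 0 0" --pt "0 0 0" --roll '[0,0,0,0,0,0,0,0,0,0,0]'

```text
t: 18.18
position: [429.3, -108.7, 7.3]
eef_rot: [-3.141, 0.001, -3.089]
ft_force: [-0.2, -0.7, -0.0]
opening: 1.001
finger_force: 0.0
```

Call:
apply_moves --pt "0 0 -0.2" --pt "0 0 -0.2" --pt "0 0 0" --pt "0 0 0" --roll '[0,0,0,0]'

```text
t: 18.52
position: [428.7, -108.5, 2.5]
eef_rot: [3.142, -0.0, -3.089]
ft_force: [0.2, 0.7, -0.1]
opening: 1.0
finger_force: 0.0
```

Call:
apply_moves --pt "0 0 0" --pt "0 0 0" --pt "0 0 0" --pt "0 0 0" --pt "0 0 0" --pt "0 0 0" --pt "0 0 0" --pt "0 0 0" --roll '[0,0,0,0,0,0,0,0]' --jaw -1

```text
t: 19.18
position: [428.8, -108.5, 2.6]
eef_rot: [3.142, 0.0, -3.089]
ft_force: [-0.5, -0.0, 0.3]
opening: 0.522
finger_force: 30.0
```

Call:
apply_moves --pt "0 0 0.3" --pt "0 0 0.7" --pt "0 0 1" --pt "0 0 1" --pt "0 0 0.5" --pt "0 0 0" --pt "0 0 0" --roll '[0,0,0,0,0,0,0]'

```text
t: 19.77
position: [429.2, -108.7, 38.4]
eef_rot: [-3.141, 0.001, -3.089]
ft_force: [-0.7, -0.5, -2.4]
opening: 0.521
finger_force: 30.0
```

Call:
apply_moves --pt "0 0 0.5" --pt "0 0 1.5" --pt "0 0 2" --pt "0 0 2" --pt "0 0 2" --pt "0 0 1" --pt "0 0 0.5" --pt "0 0 0" --roll '[0,0,0,0,0,0,0,0]'

```text
t: 20.43
position: [429.2, -108.7, 133.3]
eef_rot: [-3.141, 0.001, -3.089]
ft_force: [-0.4, 0.3, -2.7]
opening: 0.522
finger_force: 30.0
```

Call:
apply_moves --pt "0.5 0.3 0" --pt "1 0.5 0" --pt "1.4 0.6 0" --pt "1.4 0.6 0" --pt "1.4 0.6 0" --pt "1.4 0.6 0" --pt "1.4 0.6 0" --pt "1.4 0.6 0" --pt "1.4 0.6 0" --pt "1.4 0.6 0" --pt "1.4 0.6 0" --pt "1.4 0.6 0" --roll '[-2,-4,-5,-5,-5,-5,-5,-5,-5,-5,-5,-5]'

```text
t: 21.43
position: [583.6, -40.1, 130.2]
eef_rot: [-3.139, -0.002, 2.212]
ft_force: [0.1, 0.4, -2.5]
opening: 0.522
finger_force: 30.0
```

Call:
apply_moves --pt "1.4 0.6 0" --pt "1.4 0.6 0" --pt "1.4 0.6 0" --pt "1.4 0.6 0" --pt "1 0.5 0" --pt "0.6 0.3 0" --pt "0 0 0" --pt "0 0 0" --pt "0 0 0" --roll '[-5,-5,-5,-5,-4,-3.1,0,0,0]'

```text
t: 22.18
position: [655.1, -8.8, 131.3]
eef_rot: [-3.139, -0.0, 1.745]
ft_force: [0.2, -0.7, -2.0]
opening: 0.518
finger_force: 30.0
```

Call:
apply_moves --pt "0.05 0 -1" --pt "0 0 -2" --pt "0 0 -2" --pt "0 0 -2" --pt "0 0 -1.5" --pt "0 0 -1" --pt "0 0 -0.8" --pt "0 0 -0.5" --pt "0 0 -0.3" --pt "0 0 0" --pt "0 0 0" --roll '[0,0,0,0,0,0,0,0,0,0,0]'

```text
t: 23.1
position: [656.8, -8.6, 22.5]
eef_rot: [3.14, 0.0, 1.744]
ft_force: [-0.6, 0.2, -2.4]
opening: 0.521
finger_force: 30.0
```

Call:
apply_moves --pt "0 0 -0.1" --pt "0 0 -0.1" --pt "0 0 -0.1" --pt "0 0 0" --pt "0 0 0" --roll '[0,0,0,0,0]'

```text
t: 23.52
position: [656.3, -8.6, 18.6]
eef_rot: [-3.142, -0.0, 1.744]
ft_force: [0.8, -0.8, -2.6]
opening: 0.521
finger_force: 30.0
```

Call:
apply_moves --pt "0 0 -0.2" --pt "0 0 -0.1" --pt "0 0 -0.1" --pt "0 0 -0.1" --pt "0 0 0" --pt "0 0 0" --roll '[0,0,0,0,0,0]'

```text
t: 24.02
position: [656.2, -8.5, 13.5]
eef_rot: [-3.141, -0.0, 1.744]
ft_force: [-0.6, -0.9, -2.6]
opening: 0.519
finger_force: 30.0
```

Call:
apply_moves --pt "0 0 -0.1" --pt "0 0 0" --pt "0 0 0" --roll '[0,0,0]'

```text
t: 24.27
position: [656.4, -8.6, 12.7]
eef_rot: [3.141, 0.0, 1.744]
ft_force: [0.1, -0.3, -2.0]
opening: 0.521
finger_force: 30.0
```

Call:
apply_moves --pt "0 0 -0.06" --pt "0 0 0" --pt "0 0 0" --roll '[0,0,0]'

```text
t: 24.52
position: [656.4, -8.6, 12.7]
eef_rot: [3.141, 0.0, 1.744]
ft_force: [-2.7, -0.8, 2.1]
opening: 0.521
finger_force: 30.0
```

Call:
apply_moves --pt "0 0 -0.05" --pt "0 0 0" --pt "0 0 0" --roll '[0,0,0]'

```text
t: 24.77
position: [656.4, -8.6, 12.7]
eef_rot: [3.141, 0.0, 1.744]
ft_force: [-3.8, -0.0, 5.2]
opening: 0.518
finger_force: 30.0
```

Call:
apply_moves --pt "0 0 0" --pt "0 0 0" --pt "0 0 0" --pt "0 0 0" --roll '[0,0,0,0]' --jaw 0.35

```text
t: 25.1
position: [656.4, -8.6, 11.3]
eef_rot: [3.142, -0.0, 1.744]
ft_force: [-0.1, -0.6, -0.6]
opening: 0.673
finger_force: 0.0
```

Call:
apply_moves --pt "0 0 0.4" --pt "0 0 1" --pt "0 0 2" --pt "0 0 3" --pt "0 0 3" --pt "0 0 3" --pt "0 0 2" --pt "0 0 1" --pt "0 0 0" --roll '[0,0,0,0,0,0,0,0,0]'

```text
t: 25.85
position: [657.6, -8.6, 169.9]
eef_rot: [3.135, 0.001, 1.744]
ft_force: [0.7, -0.3, -1.0]
opening: 0.676
finger_force: 0.0
```

Call:
apply_moves --pt "-1 -1 0" --pt "-2 -2.2 0" --pt "-2.5 -2.8 0" --pt "-2.5 -2.8 0" --pt "-2.5 -2.8 0" --pt "-2.5 -2.8 0" --pt "-2.5 -2.8 0" --pt "-2.5 -2.8 0" --pt "-2.5 -2.8 0" --pt "-2.5 -2.8 0" --pt "-2.5 -2.8 0" --pt "-1.8 -2 0" --roll '[3,5,6,6,6,6,6,6,6,6,6,6]' --jaw 1

```text
t: 26.85
position: [380.7, -313.9, 163.5]
eef_rot: [3.141, -0.003, 2.934]
ft_force: [0.1, -0.4, 0.7]
opening: 1.0
finger_force: 0.0
```

Call:
apply_moves --pt "-0.8 -0.8 0" --pt "-0.5 -0.3 0" --pt "0 0 -1" --pt "0 0 -2" --pt "0 0 -1" --pt "0 0 0" --pt "0 0 0" --roll '[4,0,0,0,0,0,0]'

```text
t: 27.43
position: [370.4, -322.4, 124.2]
eef_rot: [3.14, -0.002, 3.001]
ft_force: [-0.2, 0.3, -0.5]
opening: 1.001
finger_force: 0.0
```

```bash
python3 - <<'E'
from ref import *
for n in('top','side'):grab(n,n+'1.png')
A=cloud(load('top')).reshape(-1,3);S=cloud(load('side')).reshape(-1,3);print(manip.sense()['position'],manip.sense()['eef_rot'])
def prof(c,a,zl,zh,r):
    a=np.radians(a)
    for n,Q in(('top',A),('side',S)):
        d=Q[:,:2]-c;u=d@[np.cos(a),np.sin(a)];v=d@[-np.sin(a),np.cos(a)]
        m=(Q[:,2]>zl)&(Q[:,2]<zh)&(abs(u)<r[0])&(abs(v)<r[1])
        if m.sum()>10: print(n,m.sum(),'u',np.percentile(u[m],[.5,50,99.5]).round(1),'v',np.percentile(v[m],[.5,50,99.5]).round(1),rect(Q,m))
for nm,*a in(('jeep',(610.5,315),3.6,22,62,(52,42)),('limo',(656,-9),10,22,60,(40,90)),('tanker',(579.5,-332.2),6.7,22,70,(40,95)),('bottle',(664.4,157.4),0,30,80,(40,40)),('tin',(665.5,-168.8),0,15,60,(40,40)),('block',(370.3,-323.7),-8,46,60,(30,25))):
    print(nm);prof(*a)
E
```

```text
[ 370.89220977 -323.28364556  126.07297303] [-3.14127419e+00  5.47628559e-04  3.00064524e+00]
jeep
top 536 u [-45.6  -5.3  44.4] v [-27.   -5.1  21.7] (array([610.3, 312.8]), array([92. , 50.2]), 4.1)
side 590 u [-45.3  -7.5  45.1] v [-23.7   7.6  23.9] (array([610.5, 314.6]), array([91.4, 49.8]), 2.9)
limo
top 830 u [-23.6  -3.5  21.2] v [-79.6   0.5  78. ] (array([655.6,  -9.5]), array([160.1,  46.9]), -79.9)
side 326 u [-22.8  -2.2  22.4] v [-83.4   4.   54.1] (array([655.8, -26.2]), array([144.9,  71.4]), -79.4)
tanker
top 805 u [-22.8  -2.9  21.7] v [-73.4   4.   73.4] (array([ 579.3, -333.2]), array([149.5,  45.7]), -83.7)
side 349 u [-23.    1.   22.8] v [-67.9  39.2  78. ] (array([ 578.9, -328.4]), array([153.8,  46.9]), -82.6)
bottle
top 103 u [-15.   -3.4  14.8] v [-14.7  -1.7  15.6] (array([664.8, 157.7]), array([30.8, 30.1]), -8.0)
side 153 u [-15.4  -1.5  13.7] v [-4.8  8.7 18.8] (array([663.2, 163.9]), array([29.1, 25. ]), 8.9)
tin
top 88 u [-13.8  -0.5  16.2] v [-14.5   0.4  13.9] (array([ 665.8, -169.6]), array([29.2, 27.3]), -44.4)
side 12 u [-9.3  2.9 14.4] v [-14.1 -10.8  -7.7] (array([ 668.1, -179.9]), array([24. ,  6.5]), 1.9)
block
top 31 u [-4.4  9.1 21.2] v [-12.   -8.2  -2.3] (array([ 377.3, -332.1]), array([25.9,  9.7]), -5.1)
side 70 u [-22.1  -1.   21.8] v [-14.5   5.8  21.1] (array([ 370.5, -320.6]), array([42.5, 36.6]), 0.8)
```

View pics/top1.png

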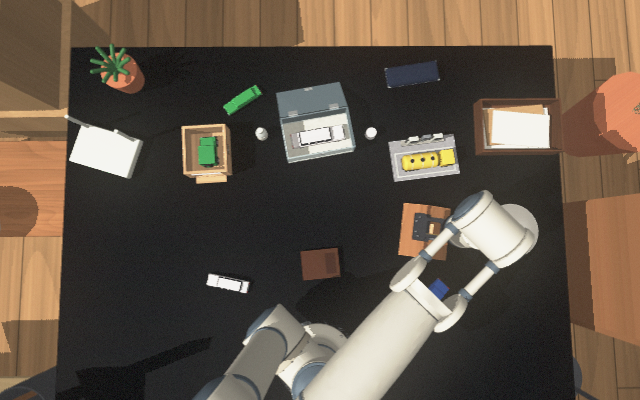

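All three vehicles sit within about 2 mm of their targets: jeep at pixel (207,150), limo at (317,135) and tanker at (428,160). The bottle and tin have not moved, and the gripper is over the roof block. Roof next.

Call:
apply_moves --pt "0 0 -1" --pt "0 0 -2" --pt "0 0 -2" --pt "0 0 -1.5" --pt "0 0 -1" --pt "0 0 -0.6" --pt "0 0 -0.4" --pt "0 0 -0.2" --pt "0 0 0" --pt "0 0 0" --pt "0 0 0" --roll '[0,0,0,0,0,0,0,0,0,0,0]'

```text
t: 28.45
position: [370.7, -324.0, 39.5]
eef_rot: [-3.141, 0.001, 3.0]
ft_force: [-0.5, 0.1, 0.9]
opening: 1.001
finger_force: 0.0
```

Call:
apply_moves --pt "-0.05 -0.03 0" --pt "0 0 0" --pt "0 0 0" --roll '[0,0,0]'

```text
t: 28.7
position: [369.9, -324.0, 38.8]
eef_rot: [-3.141, 0.0, 3.0]
ft_force: [0.6, 0.1, -0.8]
opening: 0.999
finger_force: 0.0
```

Call:
apply_moves --pt "0 0 -0.2" --pt "0 0 -0.2" --pt "0 0 -0.05" --pt "0 0 0" --pt "0 0 0" --roll '[0,0,0,0,0]'

```text
t: 29.12
position: [369.7, -323.8, 33.8]
eef_rot: [3.141, -0.0, 3.0]
ft_force: [0.4, 0.1, -0.2]
opening: 0.995
finger_force: 0.0
```

Call:
apply_moves --pt "0 0 0" --pt "0 0 0" --pt "0 0 0" --pt "0 0 0" --pt "0 0 0" --pt "0 0 0" --pt "0 0 0" --pt "0 0 0" --pt "0 0 0" --pt "0 0 0" --roll '[0,0,0,0,0,0,0,0,0,0]' --jaw -1

```text
t: 29.95
position: [369.8, -323.8, 34.0]
eef_rot: [3.142, 0.0, 3.0]
ft_force: [0.6, 1.8, 1.2]
opening: 0.281
finger_force: 0.3
```

Call:
apply_moves --pt "0 0 0.2" --pt "0 0 0.5" --pt "0 0 0.8" --pt "0 0 0.8" --pt "0 0 0.5" --pt "0 0 0.2" --pt "0 0 0" --pt "0 0 0" --roll '[0,0,0,0,0,0,0,0]'

```text
t: 30.62
position: [369.8, -323.9, 64.2]
eef_rot: [-3.141, 0.0, 3.0]
ft_force: [-0.9, -0.2, -1.9]
opening: 0.273
finger_force: 30.0
```

Call:
apply_moves --pt "0 0 0.5" --pt "0 0 1.5" --pt "0 0 2" --pt "0 0 2" --pt "0 0 2" --pt "0 0 1.2" --pt "0 0 0.4" --pt "0 0 0" --roll '[0,0,0,0,0,0,0,0]'

```text
t: 31.28
position: [370.1, -324.2, 160.9]
eef_rot: [-3.141, 0.001, 3.0]
ft_force: [0.0, 0.4, -1.3]
opening: 0.268
finger_force: 30.0
```

Call:
apply_moves --pt "0.3 0.7 0" --pt "0.6 1.5 0" --pt "0.8 2.2 0" --pt "0.9 2.4 0" --pt "0.9 2.4 0" --pt "0.9 2.4 0" --pt "0.9 2.4 0" --pt "0.9 2.4 0" --pt "0.9 2.4 0" --pt "0.9 2.4 0" --pt "0.9 2.4 0" --pt "0.9 2.4 0" --roll '[0,0,1,1,1,1,1,1,1,1,1,1]'

```text
t: 32.28
position: [467.3, -61.9, 158.1]
eef_rot: [3.141, -0.003, -3.107]
ft_force: [0.5, 0.4, -0.6]
opening: 0.272
finger_force: 30.0
```

Call:
apply_moves --pt "0.9 2.4 0" --pt "0.9 2.4 0" --pt "0.9 2.4 0" --pt "0.9 2.4 0" --pt "0.9 2.4 0" --pt "0.9 2.4 0" --pt "0.9 2.4 0" --pt "0.9 2.4 0" --pt "0.9 2.4 0" --pt "0.9 2.4 0" --pt "0.9 2.4 0" --pt "0.9 2.4 0" --roll '[1,0.7,0,0,0,0,0,0,0,0,0,0]'

```text
t: 33.28
position: [575.0, 225.7, 157.7]
eef_rot: [-3.141, -0.003, -3.079]
ft_force: [0.6, -0.3, -0.7]
opening: 0.271
finger_force: 30.0
```

Call:
apply_moves --pt "0.9 2.4 0" --pt "0.9 2.4 0" --pt "0.9 2 0" --pt "0.6 1.3 0" --pt "0.2 0.7 0" --pt "0 0 0" --pt "0 0 0" --pt "0 0 0" --roll '[0,0,0,0,0,0,0,0]'

```text
t: 33.95
position: [610.4, 311.3, 159.6]
eef_rot: [-3.141, -0.001, -3.079]
ft_force: [-0.1, 0.4, -1.5]
opening: 0.271
finger_force: 30.0
```

Call:
apply_moves --pt "0 0.2 0" --pt "0 0.17 -0.5" --pt "0 0 -1" --pt "0 0 -1" --pt "0 0 -1" --pt "0 0 -0.6" --pt "0 0 -0.3" --pt "0 0 -0.2" --pt "0 0 0" --pt "0 0 0" --roll '[0,0,0,0,0,0,0,0,0,0]'

```text
t: 34.78
position: [611.0, 315.9, 114.4]
eef_rot: [3.141, 0.001, -3.079]
ft_force: [-0.3, -1.2, -1.4]
opening: 0.269
finger_force: 30.0
```

Call:
apply_moves --pt "0 0 -0.2" --pt "0 0 -0.2" --pt "0 0 -0.1" --pt "0 0 0" --pt "0 0 0" --roll '[0,0,0,0,0]'

```text
t: 35.2
position: [610.8, 315.8, 108.9]
eef_rot: [-3.142, -0.0, -3.079]
ft_force: [0.1, 1.4, -1.8]
opening: 0.269
finger_force: 30.0
```

Call:
apply_moves --pt "0 -0.05 -0.1" --pt "0 0 -0.1" --pt "0 0 -0.1" --pt "0 0 -0.1" --pt "0 0 0" --pt "0 0 0" --roll '[0,0,0,0,0,0]'

```text
t: 35.7
position: [610.7, 315.3, 104.9]
eef_rot: [-3.141, -0.0, -3.079]
ft_force: [0.6, 0.1, -1.9]
opening: 0.267
finger_force: 30.0
```

Call:
apply_moves --pt "0 0 -0.07" --pt "0 0 0" --pt "0 0 0" --roll '[0,0,0]'

```text
t: 35.95
position: [610.8, 315.3, 104.3]
eef_rot: [-3.142, -0.0, -3.079]
ft_force: [-0.5, -0.9, -0.8]
opening: 0.272
finger_force: 30.0
```

Call:
apply_moves --pt "0 0 -0.05" --pt "0 0 0" --pt "0 0 0" --roll '[0,0,0]'

```text
t: 36.2
position: [610.9, 315.4, 104.1]
eef_rot: [3.141, 0.0, -3.079]
ft_force: [0.0, -0.4, -0.1]
opening: 0.266
finger_force: 30.0
```

Call:
apply_moves --pt "0 0 -0.04" --pt "0 0 0" --pt "0 0 0" --roll '[0,0,0]'

```text
t: 36.45
position: [610.9, 315.4, 104.1]
eef_rot: [3.141, 0.001, -3.079]
ft_force: [-0.7, 0.0, 3.0]
opening: 0.27
finger_force: 30.0
```

Call:
apply_moves --pt "0 0 0" --pt "0 0 0" --pt "0 0 0" --pt "0 0 0" --pt "0 0 0" --pt "0 0 0" --roll '[0,0,0,0,0,0]' --jaw 0.2

```text
t: 36.95
position: [610.8, 315.3, 103.3]
eef_rot: [-3.142, -0.0, -3.079]
ft_force: [-0.2, 0.4, -0.4]
opening: 0.597
finger_force: 0.0
```

Call:
apply_moves --pt "0 0 0.4" --pt "0 0 1" --pt "0 0 2" --pt "0 0 3" --pt "0 0 3" --pt "0 0 2" --pt "0 0 1" --pt "0 0 0" --roll '[0,0,0,0,0,0,0,0]'

```text
t: 37.62
position: [611.7, 315.7, 231.9]
eef_rot: [3.139, 0.006, -3.079]
ft_force: [0.5, 0.5, 0.3]
opening: 0.6
finger_force: 0.0
```

Call:
apply_moves --pt "-1 -1.2 0" --pt "-2 -2.4 0" --pt "-2 -2.4 0" --pt "-2 -2.4 0" --pt "-2 -2.4 0" --pt "-2 -2.4 0" --pt "-2 -2.4 0" --pt "-2 -2.4 0" --pt "-2 -2.4 0" --pt "-1 -1.2 0" --pt "0 0 0" --pt "0 0 0" --roll '[0,0,0,0,0,0,0,0,0,0,0,0]'

```text
t: 38.62
position: [430.6, 99.1, 226.4]
eef_rot: [3.141, -0.001, -3.08]
ft_force: [0.4, 0.6, 0.4]
opening: 0.602
finger_force: 0.0
```

```bash
python3 - <<'E'
from ref import *
for n in('top','side'):grab(n,n+'2.png')
A=cloud(load('top')).reshape(-1,3);S=cloud(load('side')).reshape(-1,3)
for n,Q in(('top',A),('side',S)):
    d=Q[:,:2]-[610.5,315]
    for zl,zh in((78,110),(116,130)):
        m=(Q[:,2]>zl)&(Q[:,2]<zh)&(np.abs(d)<90).all(1)
        if m.sum()>10:print(n,zl,rect(Q,m),np.percentile(Q[m,2],99))
E
```

```text
top 78 (array([610.7, 314. ]), array([156.5, 141.6]), 3.6) 105.66166099838884
top 116 (array([610.3, 313.8]), array([44.6, 25.2]), 3.7) 128.42779192603479
side 78 (array([611. , 314.8]), array([156.5, 145. ]), 3.8) 107.45024476849059
side 116 (array([610.5, 315.3]), array([44.1, 27.7]), 4.7) 128.16407746780425
```

View pics/top2.png

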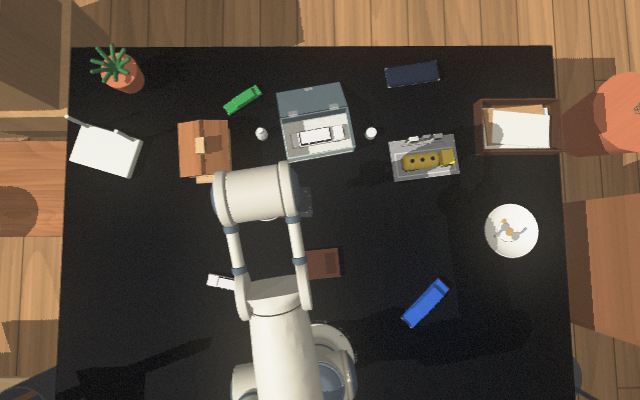

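View pics/side2.png

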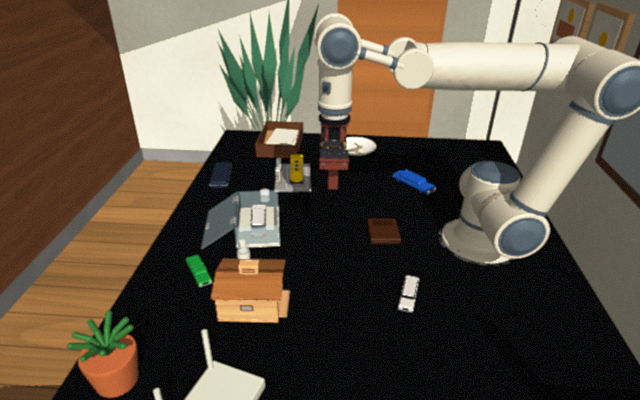

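The roof sits level and square on the garage: centre (610.7, 314.0), angle 3.6°, top pixel (205,148). The limo at (317,135) and tanker at (428,160) are in place, the bottle (261,133) and tin (371,132) are untouched, and the arm is clear.

```bash
python3 -c "
from plant import manip
print(manip.close_job())"
```

```text
the job is handed in; nothing more can be done
None
```

I handed the job in at about 39 s: the limousine, tanker and jeep are in their places, the roof is squarely on the garage, and the bottle and tin were not moved.

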